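# Set the bench tester's range selector and start the test

### The job

On the switchboard test bench, push the white tab of the tester's black range selector round until it clicks in pointing at the yellow dot; only then press the red test button all the way in and let it come back out. Push gently with the fingertips: do not pinch the tab or force it, and leave the loose parts on and around the tester where they are, with the selector still on yellow at the end.

Things in the scene. Friction and masses are not known exactly. Their poses are not given: they have to be found in the camera images.
- tester: The grey bench tester, a box 200 mm (its x) by 300 mm (its y) by 60 mm high, fixed to the bench. Origin: centre of its underside; z up. Its flat top panel is 60 mm above the bench. On the panel: the selector on the left (+y) half, the test button on the right (-y) half on the robot's side, and a loose terminal block at the far right corner.
- selector: The range selector: a black disc 64 mm across lying on the panel, its top 13 mm above the panel (hub cap 17 mm), turning about a vertical axis. Origin: on the axis at the panel's surface, at (-25, 45) mm in the tester's frame; z up. Its x axis points out through the one white tab. Its angle is that of this x axis from the tester's x axis, anticlockwise from above positive; end stops at +-1.1 rad.
- hub (a point): Top of the selector's hub cap, on its axis, 17 mm above the panel. The selector has five click stops, at -1.0, -0.5, 0, 0.5 and 1.0 rad. It starts within 0.1 rad of 0 (black off dot); the four coloured dots are at the other stops, in any order. It can be pushed either way, and back if it went too far.
- tab (a point): The middle of the white tab's upright fin, 53 mm out from the selector's axis and 30 mm above the panel; moves with it. The fin is 30 mm long radially (from 38 to 68 mm from the axis), 10 mm thick, and its top is 45 mm above the panel; below it the arm fills the gap down to the panel. Pushing it out of a click stop takes about 4 N sideways; a little past the middle between two stops it runs on by itself into the next and stays there.
- aim (a point): The point 85 mm from the selector's axis that the tab points at (17 mm beyond the fin's end, 2 mm above the panel); moves with the selector.
- mark_yellow: The yellow dot to select: a flat disc 26 mm across and 2 mm thick on the panel, 85 mm from the selector's axis. Origin: centre of its underside. Fixed.
- mark_green: The green dot, same size, at another stop of the selector. Fixed.
- mark_blue: The blue dot, same size, at another stop of the selector. Fixed.
- mark_white: The white dot, same size, at another stop of the selector. Fixed.
- test_button (a joint): Travel of the red test button in m: 0 out, 0.007 fully in. Pressed straight down; springs back by itself. Starting it takes about 2 N and holding it fully in 6 N.
- test_button_top (a point): Centre of the top face of the red test button (a plunger 32 mm across in a black collar 48 mm across), at (-50, -100) mm in the tester's frame; 19 mm above the panel when out, the collar's rim 12 mm above the panel.
- terminal_block: Loose yellow and green terminal block, 22 by 50 by 25 mm, standing on the tester's panel. Origin: centre of its underside. Leave it.
- double_breaker: Loose white two-pole circuit breaker, 72 by 35 by 68 mm high, standing on the bench to the right of the tester. Origin: centre of its underside. Leave it.
- single_breaker: Loose white single-pole circuit breaker lying on its side, about 72 by 68 by 18 mm high, left on the bench. Origin: on its underside, below the middle of its foot edge. Leave it.
- tape_roll: Loose roll of red tape lying flat left of the tester, 64 mm across, 19 mm high. Origin: centre of its underside. Leave it.
- screwdriver: Loose red-handled screwdriver, 200 mm long and 26 mm thick, lying on the bench between the robot and the tester. Origin: below its middle. Leave it.
- ferrule_jar: Loose jar, 52 mm across and 70 mm high, right on the bench. Origin: centre of its underside. Leave it.
- probe: Loose black test probe with a brass tip, 119 mm long and 18 mm thick, lying on the bench at the left. Origin: on the underside near its middle. Leave it.

How it is judged:
By the outcome, as a careful person would: the job done as asked, in the order asked, and still so for the second after the job is handed in, with the robot touching nothing.
It also fails if it takes over 56 s, if anything falls off the work surface, if the arm or the gripper's body presses on something with over 40 N, if the wrist force passes 120 N, or if a joint passes its speed limit or range.

### The arm

A 6-joint arm with a two-finger parallel gripper is mounted at the origin on the work surface. World frame = base frame: x ahead of the robot, y to its left, z up, the work surface at z = 0. Lengths are in m, angles in degrees, forces in N, time in s.
With the tool pointing down it reaches from about 0.25 to 0.725 m from the base axis. Payload 9.7 kg.
Tool frame: the origin (TCP) lies on the centre line of the jaws, within the pads' length; the fingertips stand tip_reach ahead of it and the grasp point (between the pads) lies 2 mm behind it (tip_reach is the distance from the TCP to the fingertips, in m); z points along the fingers, y is the direction in which the jaws open and shut (so a half turn about z gives the same grasp; the last joint's range is limited). The gripper opens to 85 mm and grips with 20 to 120 N. Pads are 22 mm wide; open, the fingers measure 114 mm over their backs; the gripper's body (76 mm by 85 mm) begins 54 mm behind the grasp point. The pads swing forward as they close: fully open they stand 13 mm farther back than shut.
Start: joints at [-75.688, 4.979, 10.078, 95.1, 0, 90], TCP at [0.136, -0.533, 0.248] pointing down, gripper open.
Joint ranges: [-179.16, 179.16], [-48.56, 103.87], [-65.8, 70.77], [-126.05, 130.52], [-82.76, 87.17], [-180, 180]. Speed limits (degrees/s): [127.2, 127.2, 147.25, 180, 180, 180].

### API

Orientations are given as [roll, pitch, yaw] about the fixed x, y, z axes, in that order (R = Rz(yaw) Ry(pitch) Rx(roll)).
In Python, from workcell import get_obs, camera, calibration, job_done, tip_reach gives the robot as it stands.
- The arm moves only by the tool apply_moves, never from a script. Its argument "rows" is a list of rows, each a list of 7 numbers: the shift along the world's x, y, z in mm, then the turn, a rotation vector about the world's x, y, z in degrees, then the closure, from 0 (fully open) to 1 (shut). A call has 1 to 20 rows; each row shifts and turns the commanded pose from where the row before left it; what a row does not reach is not made up. A row lasts 1/8 s, in which the tool goes at most 62.5 mm and 10.7 degrees, less where a joint would pass 70% of its speed; a pose out of reach is approached as far as the arm can. A call with a gripper value outside its range is refused whole. The fingers move at their own pace and stop on an object; "grip_force" is the grip in N (left out, the last holds). Time passes only in rows, so rows that do not move let the fingers close. It gives the time, the measured TCP pose, the force and the opening at its end, in the units of the state.
- get_obs(): the state, without advancing time (a new reading comes with each control period).
- camera(name): name is "scene" or "side" or "wrist"; returns the picture (480x640x3 uint8, red, green, blue); there is no depth.
- calibration(name): a dict with "intrinsics" (3x3 intrinsics, pixels), "dist" ([k1, k2, p1, p2, k3] as OpenCV has them; the pictures are not rectified), "T" (4x4, takes a point from camera to world coordinates); the wrist camera has in their place "mount" (4x4, takes a point from camera to tool coordinates, whose origin is the TCP and whose axes are the flange's). Camera axes: x right, y down, z forward; pixel columns grow to the right and rows downward; lengths in m; the calibration is good to about 2 mm. A picture is of the moment at which its call begins: read the wrist's pose just before it. calibration takes no time and is no camera call.
- job_done(): hands the job in, once; it reports no verdict.
The state is a dict: "time": time; "q": joint angles; "qd": joint speeds; "joint_efforts": joint torques, N m; "ee_pos": TCP position; "tcp_rot": TCP orientation; "wrist_force": force on the tool from outside, world axes, zero at the start; "torque": the same for the moment, N m; "opening": finger opening in m.
Only numpy, scipy, OpenCV 4.12 (cv2) and the standard library are available. Lean on these libraries where they do the work, as an engineer would, in place of code of your own. Each camera call takes 0.05 s, during which the arm holds its last target.

## Working session

There is one attempt and no reset: what is moved stays moved. The work goes in short steps, Python scripts to look and compute and a tool call to move; the robot and the scene stay as the last step left them, time stands still between calls to the robot, and variables do not carry over. Pictures are saved under pics/ and viewed, and the job is handed in when it is done.

Besides the shell and the picture viewer there is one more tool, called after "Emit:" as name(argument=value, ...), one argument or row to a line, values as JSON. apply_moves: Moves the arm, as the interface text tells. Its arguments: {"type":"object","properties":{"rows":{"type":"array","items":{"type":"array","items":{"type":"number"}}},"grip_force":{"type":"number"}},"required":["rows"]}

```bash
mkdir -p pics; python3 - <<'E'
from workcell import *
import cv2,numpy as np
print(get_obs(),tip_reach)
for n in("scene","side"):
    im=camera(n);cv2.imwrite(f"pics/{n}0.png",im[:,:,::-1])
    np.save(f"pics/{n}0.npy",im)
for n in("scene","side","wrist"):print(n,calibration(n))
E
```

```text
{'time': 0.0, 'q': array([-7.56905217e+01,  5.01071682e+00,  1.00327616e+01,  9.50997921e+01,
       -1.50406399e-03,  9.00012114e+01]), 'qd': array([-0.0052478 ,  0.02961774, -0.00621875,  0.21737233, -0.05893995,
        0.09146844]), 'joint_efforts': array([-3.35639408e-03, -5.20378554e+01,  4.64811409e+01,  1.57385337e-02,
       -2.25180415e-04,  4.07369976e-05]), 'ee_pos': array([ 0.13587671, -0.53272585,  0.24757158]), 'tcp_rot': array([-1.79922253e+02,  1.50570641e-03,  1.43082690e+01]), 'wrist_force': array([-0.4467483 , -0.59509534,  0.23880424]), 'torque': array([0.05975838, 0.00156187, 0.00616698]), 'opening': 0.08521539809590309} 0.017
scene {'intrinsics': array([[477.59898767,   0.        , 319.77580239],
       [  0.        , 477.59898767, 248.1946082 ],
       [  0.        ,   0.        ,   1.        ]]), 'dist': array([-0.07977162,  0.        ,  0.        ,  0.        ,  0.        ]), 'T': array([[ 0.70874818,  0.41019443, -0.57394821,  1.24278681],
       [ 0.7050193 , -0.38304316,  0.59684648, -0.728228  ],
       [ 0.02497616, -0.82765842, -0.56067613,  0.75183901
[... 472 characters left out ...]
54965, -0.75601765,  1.01209059],
       [ 0.        ,  0.        ,  0.        ,  1.        ]])}
wrist {'intrinsics': array([[373.06700585,   0.        , 324.50631465],
       [  0.        , 373.06700585, 236.87021819],
       [  0.        ,   0.        ,   1.        ]]), 'dist': array([0.02489941, 0.        , 0.        , 0.        , 0.        ]), 'mount': array([[ 8.22026873e-04, -9.59774095e-01, -2.80772170e-01,
         7.09915350e-02],
       [ 9.99999395e-01,  9.94145512e-04, -4.70590562e-04,
         1.60047543e-04],
       [ 7.30789023e-04, -2.80771613e-01,  9.59774331e-01,
        -1.24312399e-01],
       [ 0.00000000e+00,  0.00000000e+00,  0.00000000e+00,
         1.00000000e+00]])}
```

View pics/scene0.png

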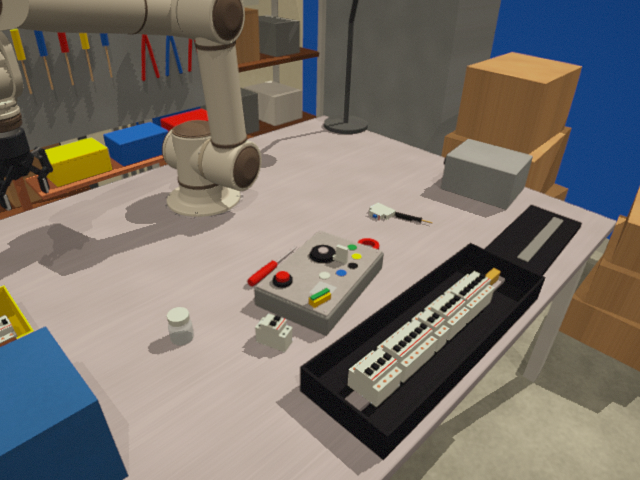

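View pics/side0.png

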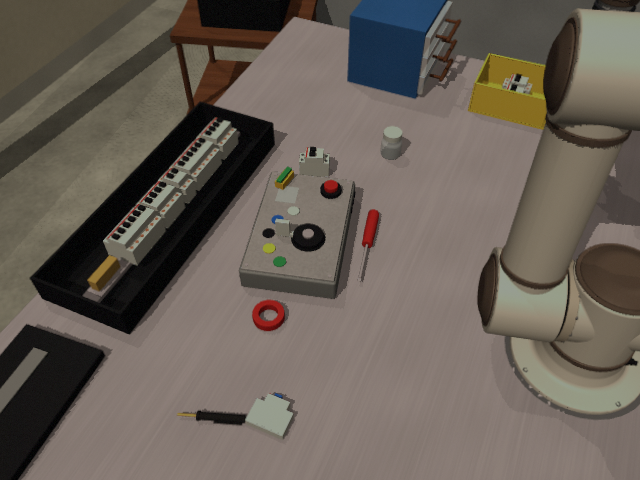

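```bash
cat > h.py <<'E'
import cv2,numpy as np
from workcell import *
def ray(n,uv,T=None):
    c=calibration(n);T=c["T"] if T is None else T
    p=cv2.undistortPoints(np.array([[uv]],float),c["intrinsics"],c["dist"])[0,0]
    return T[:3,3],T[:3,:3]@np.r_[p,1]
def onz(n,uv,z,T=None):
    o,d=ray(n,uv,T);return o+d*(z-o[2])/d[2]
def blobs(im,box,lo,hi,minA=15):
    x0,y0,x1,y1=box
    h=cv2.cvtColor(np.ascontiguousarray(im[y0:y1,x0:x1]),cv2.COLOR_RGB2HSV)
    m=cv2.inRange(h,np.array(lo),np.array(hi))
    k,l,s,c=cv2.connectedComponentsWithStats(m)
    return [(c[i]+[x0,y0],s[i,4]) for i in range(1,k) if s[i,4]>=minA]
cols={"yellow":((24,150,90),(34,255,255)),"green":((45,120,50),(85,255,255)),"blue":((100,150,60),(125,255,255)),"red":((0,200,80),(5,255,255))}
E
python3 - <<'E'
from h import *
for n,box in(("scene",(250,225,390,330)),("side",(240,160,360,295))):
    im=np.load(f"pics/{n}0.npy")
    for c,(lo,hi) in cols.items():
        for p,a in blobs(im,box,lo,hi):print(n,c,p.round(1),a,onz(n,p,.062 if c!="red" else .077).round(4))
    x0,y0,x1,y1=box
    cv2.imwrite(f"pics/{n}_c.png",cv2.resize(im[y0:y1,x0:x1,::-1],None,fx=4.4,fy=4.4,interpolation=cv2.INTER_CUBIC))
E
```

```text
scene yellow [356.1 256. ] 40 [0.6239 0.0484 0.062 ]
scene yellow [320.5 297.2] 66 [ 0.6758 -0.1314  0.062 ]
scene green [351.8 246.8] 33 [0.5891 0.0714 0.062 ]
scene green [319.1 293.8] 78 [ 0.6651 -0.1252  0.062 ]
scene blue [340.9 272.3] 40 [ 0.644  -0.0299  0.062 ]
scene red [369.7 242.3] 105 [0.6208 0.1039 0.077 ]
scene red [262.1 272.8] 246 [ 0.5322 -0.1807  0.077 ]
scene red [282.2 276.4] 115 [ 0.5747 -0.1559  0.077 ]
side yellow [268.7 248. ] 93 [0.6192 0.0507 0.062 ]
side green [283.3 174.4] 87 [ 0.6899 -0.1594  0.062 ]
side green [279.1 261.3] 96 [0.5839 0.0733 0.062 ]
side blue [276.1 218. ] 38 [ 0.6434 -0.0308  0.062 ]
side red [330.2 186.2] 128 [ 0.57   -0.1539  0.077 ]
```

View pics/side_c.png

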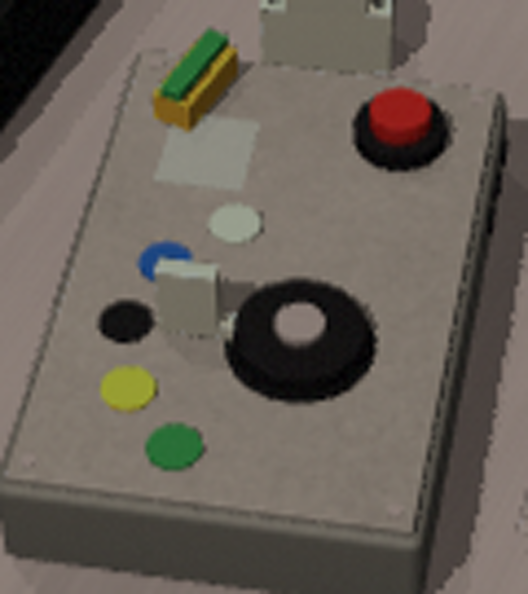

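View pics/scene_c.png

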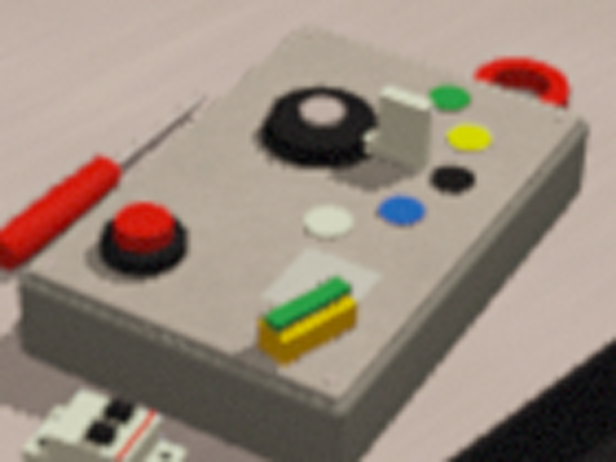

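```bash
python3 - <<'E'
from h import *
c=np.array([-25,45.])/1000
# tester-frame points; z
def d(a):return c+.085*np.array([np.cos(a),np.sin(a)])
M={"green":(d(1.),.062),"yellow":(d(.5),.062),"black":(d(0),.062),"blue":(d(-.5),.062),"white":(d(-1),.062),"hub":(c,.077),"button":(np.array([-.05,-.1]),.079)}
pix={"scene":{"green":(351.8,246.8),"yellow":(356.1,256),"black":(250+452/4.4,225+179/4.4),"blue":(340.9,272.3),"white":(250+329/4.4,225+221/4.4),"hub":(250+323/4.4,225+110/4.4),"button":(250+145/4.4,225+219/4.4)},
"side":{"green":(279.4,261.4),"yellow":(268.9,248.2),"black":(240+126/4.4,160+321/4.4),"white":(240+235/4.4,160+223/4.4),"hub":(240+300/4.4,160+322/4.4),"button":(240+402/4.4,160+108/4.4)}}
def fit(A,B):
    a=A-A.mean(0);b=B-B.mean(0)
    th=np.arctan2((a[:,0]*b[:,1]-a[:,1]*b[:,0]).sum(),(a*b).sum())
    R=np.array([[np.cos(th),-np.sin(th)],[np.sin(th),np.cos(th)]]);t=B.mean(0)-R@A.mean(0)
    return th,R,t,(B-(A@R.T+t))*1000
AA=[];BB=[]
for n in pix:
    A=np.array([M[k][0] for k in pix[n]]);B=np.array([onz(n,p,M[k][1])[:2] for k,p in pix[n].items()])
    th,R,t,r=fit(A,B);print(n,np.degrees(th),t,list(zip(pix[n],r.round(1).tolist())));AA.append(A);BB.append(B)
th,R,t,r=fit(np.vstack(AA),np.vstack(BB));print("both",np.degrees(th),t,r.round(1).tolist())
for k in M:print(k,(R@M[k][0]+t).round(4))
for a in(0,.25,.5):print("tab",a,(R@(c+.053*np.array([np.cos(a),np.sin(a)]))+t).round(4))
# tab fin top: side corners (158,262),(218,268) z=.105
for n,ps in(("side",[(240+158/4.4,160+263/4.4),(240+217/4.4,160+270/4.4)]),("scene",[(250+382/4.4,225+92/4.4),(250+430/4.4,225+102/4.4)])):
    q=[onz(n,p,.105)[:2] for p in ps]
    print(n,[(R.T@(x-t)-c).round(4) for x in q])
E
```

```text
scene 14.021417701818477 [ 0.59776611 -0.04602729] [('green', [-1.0, -0.6]), ('yellow', [-1.0, -0.9]), ('black', [0.7, -1.1]), ('blue', [-0.7, -0.1]), ('white', [1.1, 0.2]), ('hub', [1.3, -0.5]), ('button', [-0.3, 3.0])]
side 14.729549110814158 [ 0.59202222 -0.04543365] [('green', [0.6, 0.6]), ('yellow', [0.3, 0.8]), ('black', [-0.4, 0.6]), ('white', [-0.3, 0.2]), ('hub', [-0.1, 0.7]), ('button', [-0.1, -2.9])]
both 14.390401730650597 [ 0.59513025 -0.04577845] [[2.4, -0.8], [2.2, -1.3], [3.7, -1.7], [2.0, -0.6], [3.6, -0.2], [4.2, -0.5], [1.6, 2.9], [-3.3, 0.9], [-3.3, 1.3], [-3.8, 1.2], [-3.2, 0.8], [-3.5, 0.8], [-2.6, -2.7]]
green [0.5864 0.0723]
yellow [0.6219 0.0496]
black [0.6421 0.0127]
blue [ 0.6421 -0.0293]
white [ 0.622  -0.0663]
hub [ 0.5597 -0.0084]
button [ 0.5716 -0.1551]
tab 0 [0.6111 0.0048]
tab 0.25 [0.6062 0.0171]
tab 0.5 [0.5985 0.0278]
side [array([0.0638, 0.0009]), array([0.0358, 0.0006])]
scene [array([ 0.0425, -0.0045]), array([0.0696, 0.0011])]
```

Emit:
apply_moves(
  rows=[
    [15,17,0,0,0,0,1],
    [30,34,0,0,0,0,1],
    [30,34,0,0,0,0,1],
    [30,34,0,0,0,0,1],
    [30,34,0,0,0,0,1],
    [30,34,0,0,0,0,1],
    [30,34,0,0,0,0,1],
    [30,34,0,0,0,0,1],
    [30,34,0,0,0,0,1],
    [30,34,0,0,0,0,1],
    [30,34,0,0,0,0,1],
    [30,34,0,0,0,0,1],
    [30,34,0,0,0,0,1],
    [30,34,0,0,0,0,1],
    [15,17,0,0,0,0,1],
    [0,0,0,0,0,0,1],
    [0,0,0,0,0,0,1],
  ],
  grip_force=20,
)

```text
time: 2.22
ee_pos: [0.5554, -0.0573, 0.2484]
tcp_rot: [180.0, 0.0, 14.3]
wrist_force: [-0.5, -0.6, -0.1]
opening: 0.0002
```

```bash
python3 - <<'E'
from h import *
o=get_obs();im=camera("wrist");print(o["time"],o["q"],o["ee_pos"],o["tcp_rot"],o["wrist_force"],o["opening"])
cv2.imwrite("pics/w1.png",im[:,:,::-1]);np.save("pics/w1.npy",im)
np.savez("pics/w1.npz",p=o["ee_pos"],r=o["tcp_rot"])
E
```

```text
2.225 [-5.88113750e+00  6.15515112e+00  1.13584714e+01  9.52219878e+01
 -1.31427997e-02  1.59818730e+02] [ 0.55535261 -0.05726713  0.2483796 ] [1.79994104e+02 2.20555988e-02 1.43001334e+01] [-0.50696397 -0.56290019 -0.137146  ] 0.00022473212874175833
```

View pics/w1.png

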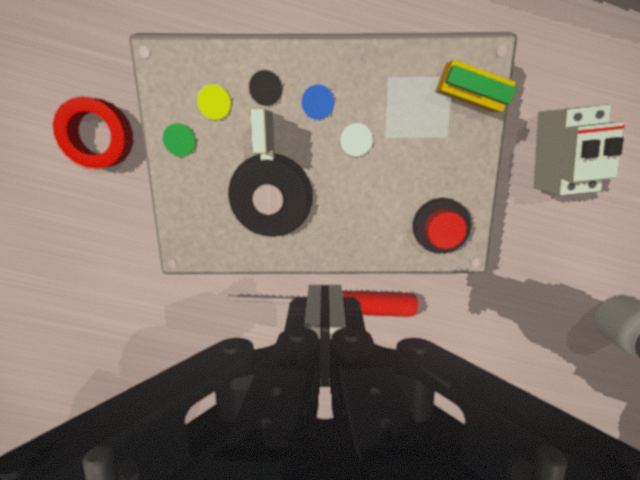

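```bash
cat >> h.py <<'E'
from scipy.spatial.transform import Rotation as Ro
def wT(p,r):
    T=np.eye(4);T[:3,:3]=Ro.from_euler("xyz",r,degrees=True).as_matrix();T[:3,3]=p
    return T@calibration("wrist")["mount"]
def fit(A,B):
    a=A-A.mean(0);b=B-B.mean(0)
    th=np.arctan2((a[:,0]*b[:,1]-a[:,1]*b[:,0]).sum(),(a*b).sum())
    R=np.array([[np.cos(th),-np.sin(th)],[np.sin(th),np.cos(th)]]);t=B.mean(0)-R@A.mean(0)
    return th,R,t,(B-(A@R.T+t))*1000
c=np.array([-25,45.])/1000
def d(a):return c+.085*np.array([np.cos(a),np.sin(a)])
M={"green":(d(1.),.062),"yellow":(d(.5),.062),"black":(d(0),.062),"blue":(d(-.5),.062),"white":(d(-1),.062),"hub":(c,.077),"button":(np.array([-.05,-.1]),.079)}
E
python3 - <<'E'
from h import *
z=np.load("pics/w1.npz");T=wT(z["p"],z["r"]);im=np.load("pics/w1.npy")
pix={"black":(265.5,87),"white":(356.5,139.5),"hub":(268,199),"button":(446,229)}
for k in("yellow","green","blue"):
    b=[q for q in blobs(im,(150,70,340,170),*cols[k])];print(k,b);pix[k]=max(b,key=lambda q:q[1])[0]
B=np.array([onz("wrist",p,M[k][1],T)[:2] for k,p in pix.items()]);A=np.array([M[k][0] for k in pix])
th,R,t,r=fit(A,B);print(np.degrees(th),t,list(zip(pix,r.round(1).tolist())))
for k in M:print(k,(R@M[k][0]+t).round(4))
for q in[(252,110),(265,110),(266,153),(254,153)]:print(((R.T@(onz("wrist",q,.105,T)[:2]-t)-c)*1000).round(1))
# tips
for q in[(307,286),(343,286)]:
    x=onz("wrist",q,z["p"][2]-.017,T);print("tip",x.round(4),((R.T@(x[:2]-z["p"][:2]))*1000).round(1))
E
```

```text
yellow [(array([213.83221477, 101.69239374]), np.int32(894))]
green [(array([178.74358974, 139.47179487]), np.int32(780))]
blue [(array([317.54981084, 101.60907945]), np.int32(793))]
14.549287365045178 [ 0.59482941 -0.04648203] [('black', [0.1, -0.2]), ('white', [-0.3, -0.0]), ('hub', [0.3, -0.2]), ('button', [0.2, 0.8]), ('yellow', [-0.2, -0.2]), ('green', [0.1, -0.3]), ('blue', [-0.3, 0.3])]
green [0.5858 0.0716]
yellow [0.6213 0.049 ]
black [0.6416 0.0121]
blue [ 0.6418 -0.0299]
white [ 0.6217 -0.0669]
hub [ 0.5593 -0.0092]
button [ 0.5716 -0.1558]
[66.5  3.3]
[66.4 -5.5]
[38.  -4.8]
[38.1  3.6]
tip [ 0.562  -0.0483  0.2314] [8.7 7. ]
tip [ 0.5656 -0.0626  0.2314] [ 8.6 -7.7]
```

Emit:
apply_moves(
  rows=[
    [22,9,-15,0,0,0,1],
    [22,9,-15,0,0,0,1],
    [22,9,-15,0,0,0,1],
    [0,0,-28,0,0,0,1],
    [0,0,-28,0,0,0,1],
    [0,0,-28,0,0,0,1],
    [0,0,-14,0,0,0,1],
    [0,0,0,0,0,0,1],
    [0,0,0,0,0,0,1],
  ],
)

```text
time: 3.4
ee_pos: [0.6224, -0.0302, 0.1068]
tcp_rot: [180.0, -0.1, 14.3]
wrist_force: [-0.5, 0.3, 0.3]
opening: 0.0001
```

```bash
cat > st.py <<'E'
from h import *
import sys
R=Ro.from_euler("z",14.55,degrees=True).as_matrix()[:2,:2]
o=get_obs();print("t",o["time"],"rel mm",((R.T@(o["ee_pos"][:2]-[.5593,-.0092]))*1000).round(1),"z",o["ee_pos"][2].round(4),"F",o["wrist_force"].round(1),"tq",o["torque"].round(2),o["q"].round(0))
n=sys.argv[1];im=camera(n)
if len(sys.argv)>3:
    x0,y0,x1,y1=map(int,sys.argv[3].split(","));im=cv2.resize(im[y0:y1,x0:x1],None,fx=4,fy=4,interpolation=cv2.INTER_CUBIC)
cv2.imwrite(f"pics/{sys.argv[2]}.png",im[:,:,::-1])
E
python3 st.py side s2 230,150,380,300
```

```text
t 3.4 rel mm [ 55.8 -36.2] z 0.1068 F [-0.5  0.3  0.3] tq [ 0.01 -0.03 -0.03] [ -3.  14.   5.  81.  -0. 163.]
```

View pics/s2.png

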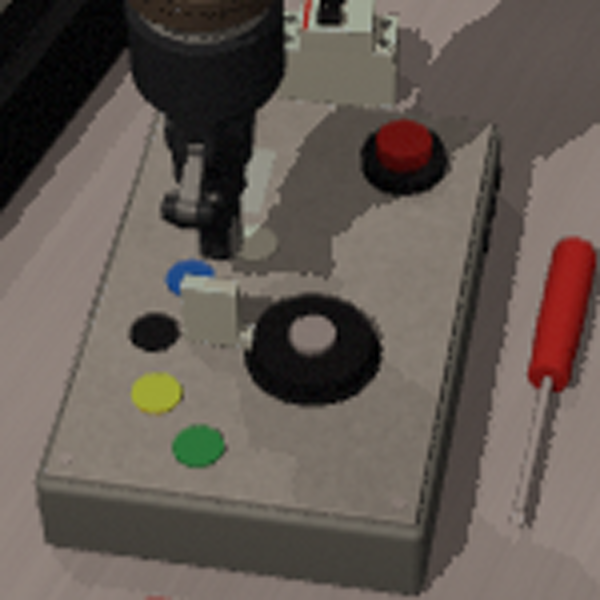

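Emit:
apply_moves(
  rows=[
    [-1,4,-2,0,0,0,1],
    [-1,4,-2,0,0,0,1],
    [-1,4,0,0,0,0,1],
    [-1,4,0,0,0,0,1],
    [-1,3,0,0,0,0,1],
    [-0.5,2,0,0,0,0,1],
    [-0.5,2,0,0,0,0,1],
    [-0.5,2,0,0,0,0,1],
  ],
)

```text
time: 4.45
ee_pos: [0.616, -0.0059, 0.1015]
tcp_rot: [179.9, -0.0, 14.3]
wrist_force: [3.0, -6.2, -0.7]
opening: -0.0001
```

Emit:
apply_moves(
  rows=[
    [-0.5,2,0,0,0,0,1],
    [-0.5,2,0,0,0,0,1],
  ],
)

```text
time: 4.7
ee_pos: [0.6146, -0.0014, 0.1013]
tcp_rot: [179.9, -0.0, 14.3]
wrist_force: [0.5, -3.6, -0.1]
opening: 0.0004
```

```bash
python3 st.py side s3 230,150,380,300
```

```text
t 4.7 rel mm [55.5 -6.4] z 0.1013 F [ 0.5 -3.6 -0.1] tq [-0.74 -0.12  0.05] [ -0.  13.   3.  80.  -0. 166.]
```

View pics/s3.png

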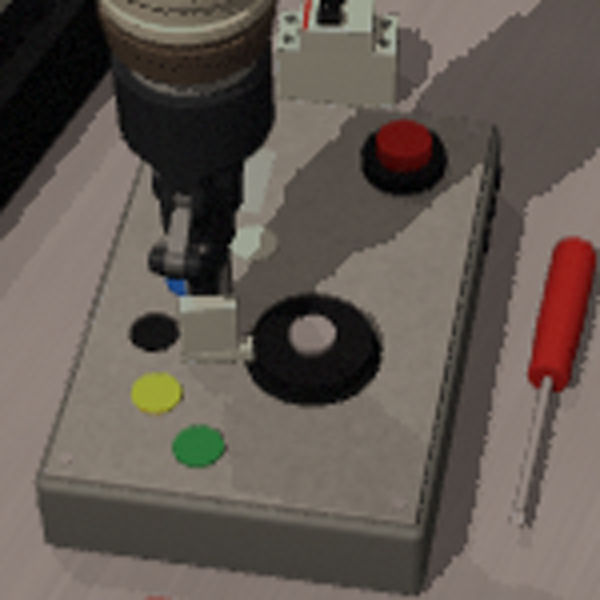

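Contact made with about 4 N and the tab has started turning. I'll go on in small steps.

Emit:
apply_moves(
  rows=[
    [-0.5,2,0,0,0,0,1],
    [-0.5,2,0,0,0,0,1],
  ],
)

```text
time: 5.0
ee_pos: [0.6133, 0.0032, 0.1013]
tcp_rot: [-180.0, 0.0, 14.3]
wrist_force: [-0.3, -2.5, 0.5]
opening: 0.0001
```

Emit:
apply_moves(
  rows=[
    [-0.3,1,0,0,0,0,1],
    [0,0,0,0,0,0,1],
  ],
)

```text
time: 5.25
ee_pos: [0.6131, 0.0045, 0.1013]
tcp_rot: [-180.0, -0.0, 14.3]
wrist_force: [-0.3, 0.5, -0.2]
opening: -0.0002
```

```bash
python3 st.py side s4 230,150,380,300
```

```text
t 5.25 rel mm [55.6 -0.2] z 0.1013 F [-0.3  0.5 -0.2] tq [0.02 0.   0.04] [  0.  13.   3.  80.   0. 166.]
```

View pics/s4.png

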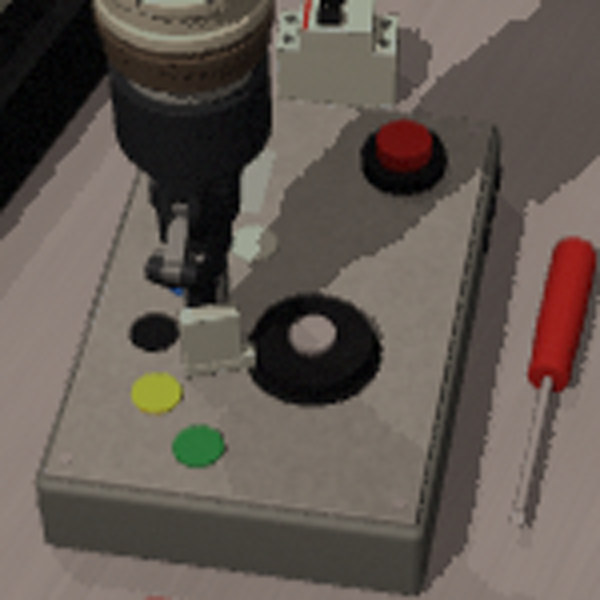

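Emit:
apply_moves(
  rows=[
    [0,0,0,0,0,0,1],
    [0,0,0,0,0,0,1],
    [0,0,0,0,0,0,1],
  ],
)

```text
time: 5.68
ee_pos: [0.6132, 0.0041, 0.1013]
tcp_rot: [-180.0, -0.0, 14.3]
wrist_force: [0.5, -0.2, 0.2]
opening: -0.0003
```

```bash
python3 st.py side s5 230,150,380,300
```

```text
t 5.675 rel mm [55.5 -0.7] z 0.1013 F [ 0.5 -0.2  0.2] tq [-0.02  0.    0.03] [  0.  13.   3.  80.   0. 166.]
```

View pics/s5.png

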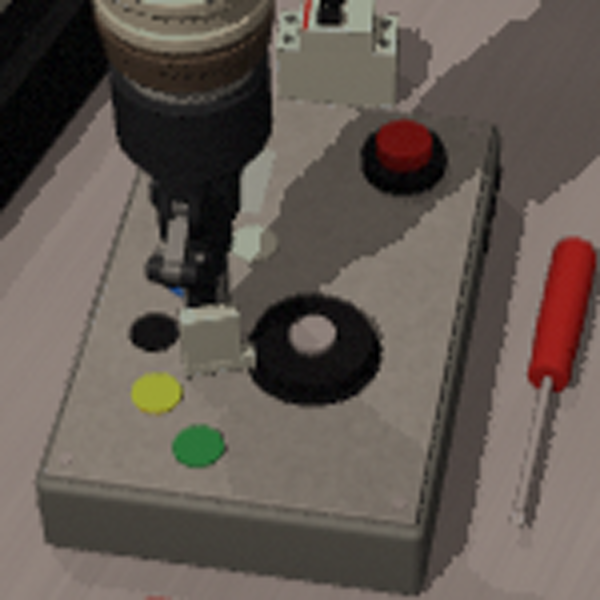

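Emit:
apply_moves(
  rows=[
    [-0.3,1,0,0,0,0,1],
    [-0.3,1,0,0,0,0,1],
    [0,0,0,0,0,0,1],
    [0,0,0,0,0,0,1],
  ],
)

```text
time: 6.22
ee_pos: [0.6126, 0.0062, 0.1013]
tcp_rot: [-180.0, -0.0, 14.3]
wrist_force: [-0.3, -0.3, 0.7]
opening: -0.0003
```

```bash
python3 st.py side s6 230,150,380,300
```

```text
t 6.225 rel mm [55.4  1.5] z 0.1013 F [-0.3 -0.3  0.7] tq [0.01 0.03 0.01] [  1.  13.   3.  80.   0. 166.]
```

View pics/s6.png

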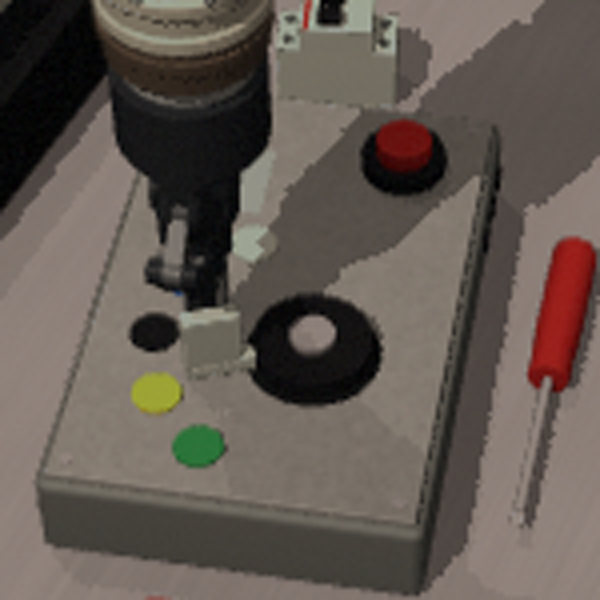

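Emit:
apply_moves(
  rows=[
    [-0.4,1.5,0,0,0,0,1],
    [-0.3,1,0,0,0,0,1],
    [0,0,0,0,0,0,1],
    [0,0,0,0,0,0,1],
  ],
)

```text
time: 6.78
ee_pos: [0.6119, 0.0086, 0.1013]
tcp_rot: [-180.0, -0.0, 14.3]
wrist_force: [-0.7, 0.3, 0.5]
opening: 0.0001
```

```bash
python3 st.py side s7 230,150,380,300
```

```text
t 6.775 rel mm [55.4  4.1] z 0.1013 F [-0.7  0.3  0.5] tq [ 0.   -0.05  0.02] [  1.  13.   3.  80.   0. 166.]
```

View pics/s7.png

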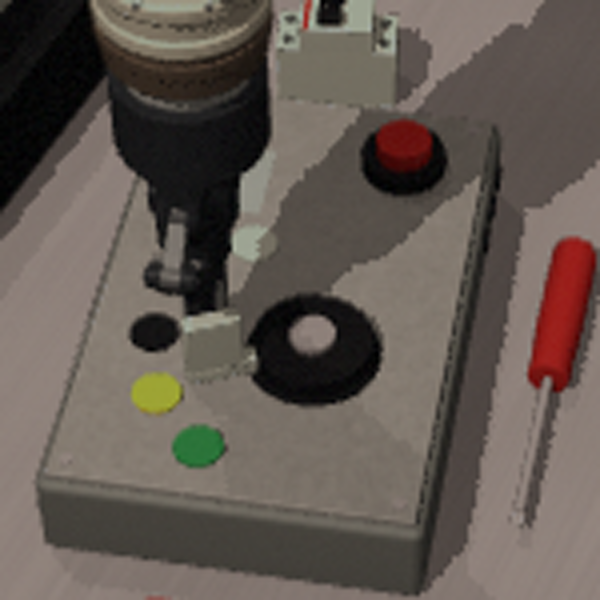

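Emit:
apply_moves(
  rows=[
    [-0.4,1.5,0,0,0,0,1],
    [-0.3,1,0,0,0,0,1],
    [0,0,0,0,0,0,1],
    [0,0,0,0,0,0,1],
  ],
)

```text
time: 7.32
ee_pos: [0.6112, 0.0111, 0.1013]
tcp_rot: [180.0, 0.0, 14.3]
wrist_force: [-0.3, 0.1, -0.2]
opening: 0.0002
```

```bash
python3 st.py side s8 230,150,380,300; python3 st.py wrist w8
```

```text
t 7.325 rel mm [55.3  6.6] z 0.1013 F [-0.3  0.1 -0.2] tq [ 0.03 -0.03  0.04] [  1.  13.   3.  80.  -0. 167.]
t 7.375 rel mm [55.3  6.6] z 0.1013 F [ 0.3 -0.3  0.4] tq [-0.    0.02  0.02] [  1.  13.   3.  80.  -0. 167.]
```

View pics/s8.png

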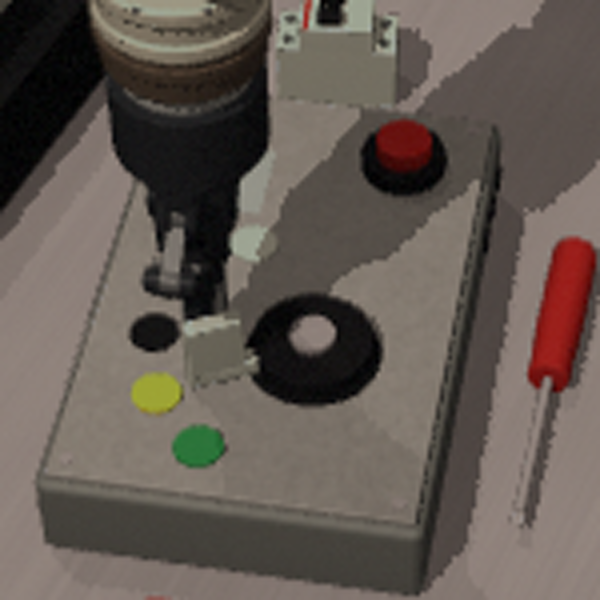

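View pics/w8.png

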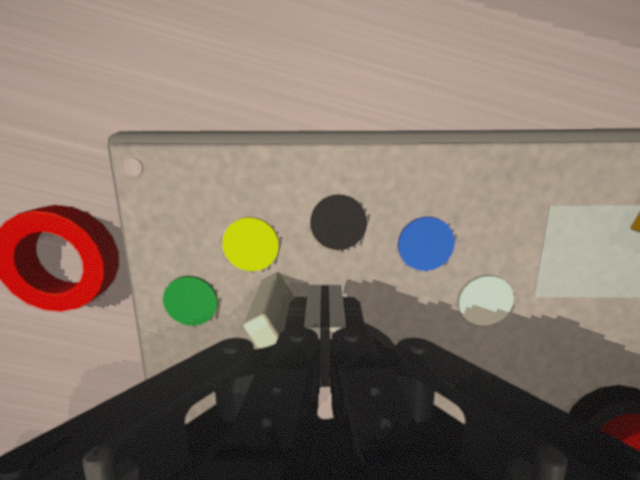

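```bash
python3 - <<'E'
from h import *
im=cv2.imread("pics/w8.png")
cv2.imwrite("pics/w8c.png",cv2.resize(im[220:380,190:350],None,fx=3.7,fy=3.7,interpolation=cv2.INTER_CUBIC))
o=get_obs();T=wT(o["ee_pos"],o["tcp_rot"])
R=Ro.from_euler("z",14.55,degrees=True).as_matrix()[:2,:2]
for q in[(244,322),(268,316),(278,346),(254,349)]:
    r=R.T@(onz("wrist",q,.105,T)[:2]-[.5593,-.0092]);print((r*1000).round(1),np.hypot(*r)*1000,np.arctan2(r[1],r[0]))
E
```

```text
[59.2 35.4] 68.93752319959015 0.539257503068277
[61.5 26.7] 67.03531611337164 0.4090662326435182
[49.3 23.5] 54.609303260441855 0.44549715289967634
[48.1 32.4] 57.97579331819684 0.5930815838010357
```

View pics/w8c.png

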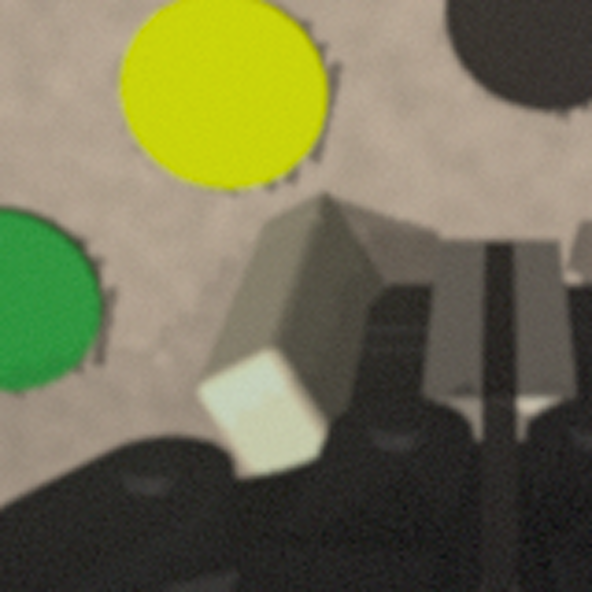

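Emit:
apply_moves(
  rows=[
    [1,-4,0,0,0,0,1],
    [2,-8,0,0,0,0,1],
    [2,-8,0,0,0,0,1],
    [0,0,20,0,0,0,1],
    [-5,-10,35,0,0,0,1],
    [-12,-10,40,0,0,0,1],
    [-20,-10,40,0,0,0,1],
    [-20,0,10,0,0,0,1],
    [0,0,0,0,0,0,1],
    [0,0,0,0,0,0,1],
  ],
)

```text
time: 8.68
ee_pos: [0.5595, -0.0391, 0.2455]
tcp_rot: [-180.0, 0.0, 14.3]
wrist_force: [0.1, -1.3, -0.3]
opening: -0.0001
```

```bash
python3 st.py wrist w9; python3 - <<'E'
from h import *
o=get_obs();np.savez("pics/w9.npz",p=o["ee_pos"],r=o["tcp_rot"]);print(o["ee_pos"])
E
```

```text
t 8.675 rel mm [ -7.3 -29. ] z 0.2455 F [ 0.1 -1.3 -0.3] tq [-0.03 -0.03 -0.01] [ -4.   6.  11.  95.  -0. 162.]
[ 0.55947066 -0.03902844  0.24512426]
```

View pics/w9.png

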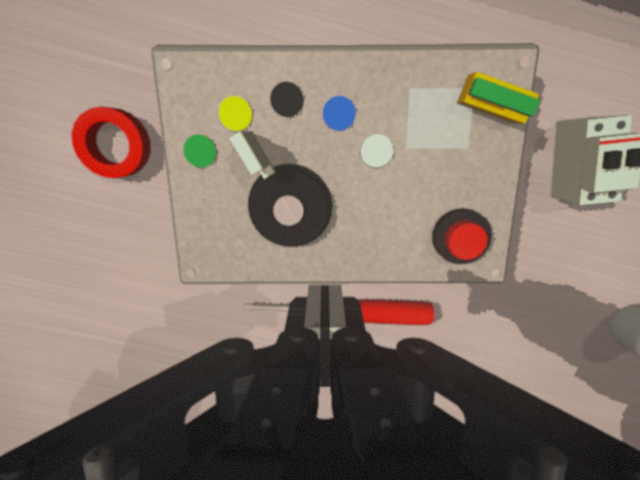

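```bash
python3 - <<'E'
from h import *
im=cv2.imread("pics/w9.png")
x0,y0=180,80
g=im[y0:y0+130,x0:x0+130];cv2.imwrite("pics/w9c.png",cv2.resize(g,None,fx=4.5,fy=4.5,interpolation=cv2.INTER_CUBIC))
z=np.load("pics/w9.npz");T=wT(z["p"],z["r"])
m=cv2.inRange(cv2.cvtColor(im,cv2.COLOR_BGR2HSV),np.array((20,0,185)),np.array((75,60,255)))
m[:125]=0;m[178:]=0;m[:,:225]=0;m[:,272:]=0
k,l,s,cc=cv2.connectedComponentsWithStats(m);i=1+np.argmax(s[1:,4]);print(s[1:],cc[1:])
cn=max(cv2.findContours((l==i).astype('uint8'),0,1)[0],key=cv2.contourArea)
bx=cv2.boxPoints(cv2.minAreaRect(cn))
R=Ro.from_euler("z",14.55,degrees=True).as_matrix()[:2,:2]
for q in list(bx)+[cc[i]]:
    r=R.T@(onz("wrist",q,.105,T)[:2]-[.5593,-.0092]);print(q,(r*1000).round(1),np.arctan2(r[1],r[0]))
b=onz("wrist",(468,241),.079,T);print("button",b)
E
```

```text
[[229 133  32  41 535]
 [261 172   6   6  19]] [[244.77009346 152.72149533]
 [263.63157895 174.42105263]]
[227.97423 137.70815] [56.9 36.8] 0.5744605622314871
[238.90987 130.97853] [61.3 29.1] 0.44276289110840994
[261.7425  168.08153] [36.4 14.9] 0.3881040513121663
[250.80684 174.81114] [31.8 22.8] 0.6228661899666817
[244.77009346 152.72149533] [46.9 26.1] 0.5069709266881818
button [ 0.57120523 -0.15600041  0.079     ]
```

View pics/w9c.png

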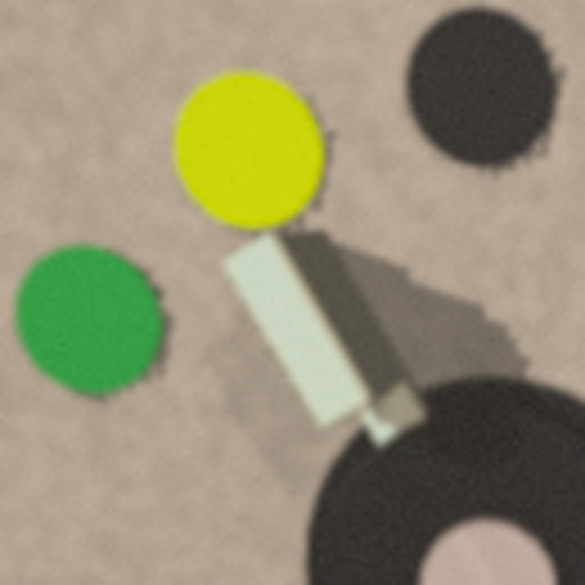

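Emit:
apply_moves(
  rows=[
    [2,-20,0,0,0,0,1],
    [3,-33,-10,0,0,0,1],
    [3,-33,-20,0,0,0,1],
    [3,-25,-25,0,0,0,1],
    [1,-6,-25,0,0,0,1],
    [0,0,-25,0,0,0,1],
    [0,0,-20,0,0,0,1],
    [0,0,-10,0,0,0,1],
    [0,0,0,0,0,0,1],
    [0,0,0,0,0,0,1],
  ],
)

```text
time: 9.98
ee_pos: [0.5716, -0.1562, 0.1121]
tcp_rot: [180.0, -0.1, 14.3]
wrist_force: [-0.2, -0.1, -0.2]
opening: 0.0001
```

```bash
python3 st.py side s10 270,120,400,250; python3 st.py scene c10 220,220,360,340
```

```text
t 9.975 rel mm [ -25.  -145.4] z 0.1121 F [-0.2 -0.1 -0.2] tq [-0.04 -0.01 -0.03] [-15.  10.   1.  81.  -0. 150.]
t 10.025 rel mm [ -25.  -145.3] z 0.1122 F [ 0.2 -0.1  0.6] tq [-0.04  0.03 -0.01] [-15.  10.   1.  81.  -0. 150.]
```

View pics/s10.png

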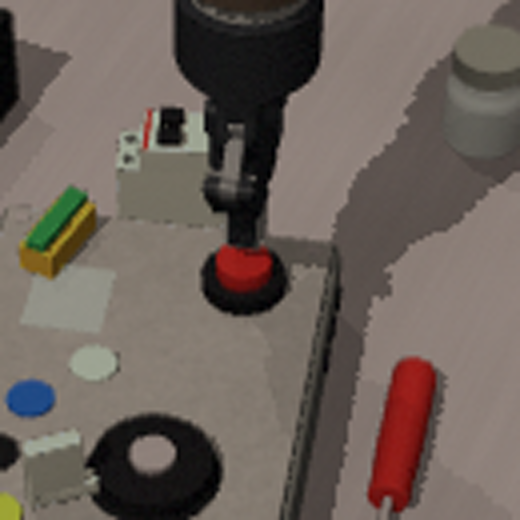

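View pics/c10.png

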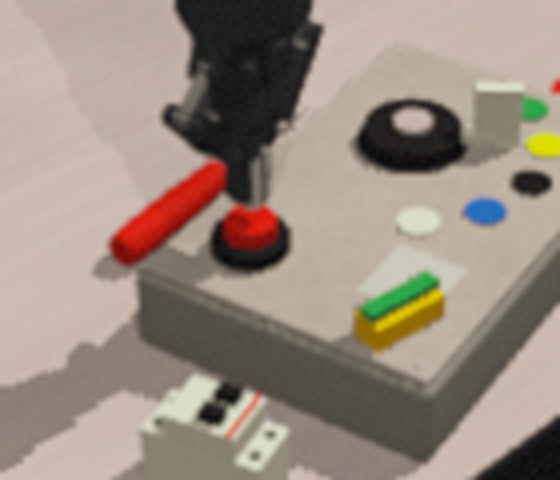

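Well centred on the button. Press in small steps.

Emit:
apply_moves(
  rows=[
    [0,0,-6,0,0,0,1],
    [0,0,-5,0,0,0,1],
    [0,0,-3,0,0,0,1],
    [0,0,-2,0,0,0,1],
    [0,0,0,0,0,0,1],
  ],
)

```text
time: 10.7
ee_pos: [0.5712, -0.1559, 0.0955]
tcp_rot: [180.0, -0.0, 14.3]
wrist_force: [-0.7, 0.3, 4.7]
opening: -0.0003
```

Emit:
apply_moves(
  rows=[
    [0,0,-2,0,0,0,1],
    [0,0,-2,0,0,0,1],
    [0,0,0,0,0,0,1],
  ],
)

```text
time: 11.08
ee_pos: [0.5713, -0.1559, 0.0929]
tcp_rot: [180.0, -0.1, 14.3]
wrist_force: [-4.3, 2.2, 14.6]
opening: 0.0005
```

Emit:
apply_moves(
  rows=[
    [0,0,-1,0,0,0,1],
    [0,0,-1,0,0,0,1],
    [0,0,0,0,0,0,1],
  ],
)

```text
time: 11.45
ee_pos: [0.5713, -0.156, 0.0927]
tcp_rot: [179.9, -0.1, 14.3]
wrist_force: [-10.1, 2.8, 27.1]
opening: -0.0001
```

Emit:
apply_moves(
  rows=[
    [0,0,3,0,0,0,1],
    [0,0,5,0,0,0,1],
    [0,0,8,0,0,0,1],
    [0,0,20,0,0,0,1],
    [0,0,30,0,0,0,1],
    [0,10,40,0,0,0,1],
    [-4,25,40,0,0,0,1],
    [-6,30,10,0,0,0,1],
    [-5,20,0,0,0,0,1],
    [0,0,0,0,0,0,1],
    [0,0,0,0,0,0,1],
  ],
)

```text
time: 12.82
ee_pos: [0.556, -0.0713, 0.2443]
tcp_rot: [-180.0, 0.1, 14.3]
wrist_force: [0.1, -0.8, -0.3]
opening: 0.0001
```

```bash
python3 st.py wrist w11; python3 st.py scene c11 220,220,360,340
```

```text
t 12.825 rel mm [-18.8 -59.3] z 0.2443 F [ 0.1 -0.8 -0.3] tq [ 0.02 -0.04  0.04] [ -7.   6.  11.  95.  -0. 158.]
t 12.875 rel mm [-18.8 -59.4] z 0.2444 F [ 0.4 -0.5  0.2] tq [ 0.05 -0.01 -0.02] [ -7.   6.  11.  95.  -0. 158.]
```

View pics/w11.png

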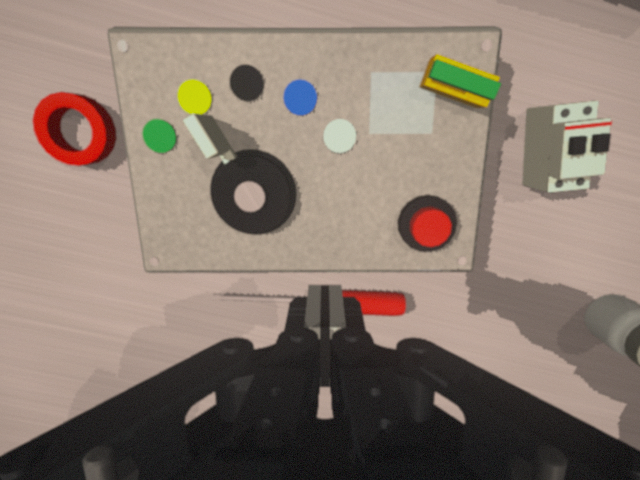

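View pics/c11.png

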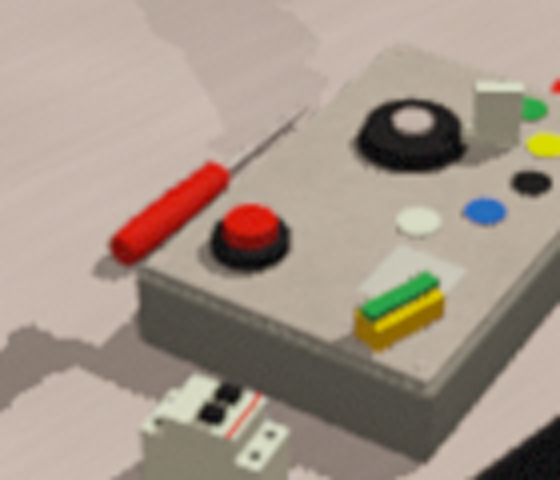

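The selector's tab at (200,135) still points at the yellow dot at (195,97). The button is back out at (432,228), and the loose parts look unmoved.

```bash
python3 -c "
from workcell import *
print(job_done())"
```

```text
the job is handed in; nothing more can be done
None
```

The selector is on yellow and the test button was pressed all the way in and let back out afterwards. I handed the job in at about 12.9 s.

- **Selector:** I pushed the white tab round with the closed fingertips, and the readings between steps stayed at about 7 N or less. With the fingers clear, the wrist camera measured it at about 0.507 rad; the yellow stop is 0.5. The final picture still shows it pointing at yellow.
- **Button:** It stopped moving at the expected depth of about 7 mm. There, the vertical force rose from 15 to 27 N with almost no further travel, so I take it as fully in. The last pictures show it back out.
- **Loose parts:** Those in the last pictures (terminal block, double breaker, jar, tape and screwdriver) look unmoved. The probe and single breaker were outside those last views, but the arm never went near them.

**Disagreements:**
- The scene and side cameras differed by about 6 mm on the tester's position. I used the wrist camera, whose fit was good to under 1 mm.
- The fingertips touched the button about 4 mm higher than the given tip_reach implied, so I judged the press by force and travel instead.
- Past the midpoint the tab crept along with the fingers instead of visibly snapping over, so the click itself was not seen.

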